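# Lock the bayonet lid of the sample mill

### The arm

A 6-joint arm with a two-finger parallel gripper is mounted at the origin on a cart in front of the work surface, level with it; the furniture and walls round the work are solid. World frame = base frame: x ahead of the robot, y to its left, z up, the work surface at z = 0. Lengths are in mm, angles in rad, forces in N, time in s.
With the tool pointing down it reaches from about 350 to 875 mm from the base axis. Payload 15.5 kg.
Tool frame: the origin (TCP) lies midway between the tips of the shut fingers; the grasp point (between the pads) lies ctrl.tcp_to_grasp behind it (ctrl.tcp_to_grasp is the distance from the TCP to the grasp point, in mm); y points along the fingers, z is the direction in which the jaws open and shut, and the axes are right-handed (so a half turn about y gives the same grasp; the last joint's range is limited). The gripper opens to 85 mm and grips with 20 to 120 N. Pads are 22 mm wide; open, the fingers measure 114 mm over their backs; the gripper's body (76 mm by 85 mm) begins 54 mm behind the grasp point. The pads swing forward as they close: fully open they stand 13 mm farther back than shut.
Start: joints at [1.099, 0.494, 1.345, -0, 1.302, -0.096], TCP at [229.962, 581.157, 198.677] pointing down, gripper open.
Joint ranges: [-2.91, 2.91], [-0.82, 2.16], [0.22, 2.67], [-1.22, 4.37], [0.12, 2.79], [-3.08, 3.08]. Speed limits (rad/s): [1.89, 1.89, 2.57, 3.01, 3.01, 3.01].

### API

Orientations are given as a unit quaternion [w, x, y, z].
In Python, from bench import ctrl, snapshot gives the robot as it stands. The module is installed in compiled form; this text tells all that it offers.
- The arm moves only by the tool servo_tool, never from a script. Its argument "increments" is a list of rows, each a list of 7 numbers: the turn, a rotation vector about the tool's x, y, z in rad, then the shift along the tool's x, y, z in cm, then the closure in counts, from 0 (fully open) to 255 (shut). In form: [[ax, ay, az, tx, ty, tz, fingers], ...]. A call has 1 to 8 rows; each row is the pose to reach, as a shift and turn from the pose commanded when the call began, along the tool's axes at that moment; what a row does not reach only later rows make up. A row lasts 1/10 s, in which the tool goes at most 50 mm and 8.59 degrees, less where a joint would pass 70% of its speed; a pose out of reach is approached as far as the arm can. A call with a gripper value outside its range is refused whole. The fingers move at their own pace and stop on an object; "newtons" is the grip in N (left out, the last holds). Time passes only in rows, so rows that repeat a pose let the fingers close. It gives the time, the measured TCP pose, the force and the opening at its end, in the units of the state.
- ctrl.state(): the state, without advancing time (a new reading comes with each control period).
- snapshot(name): name is "scene" or "top" or "wrist"; returns a dict with "pixels" (384x512x3 uint8, red, green, blue), "camera_matrix" (3x3 intrinsics, pixels), "dist" ([k1, k2, p1, p2, k3] as OpenCV has them; the pictures are not rectified), "camera_from_world" (4x4, takes a point from world to camera coordinates). Camera axes: x right, y up, looking along -z (the intrinsics and any distortion apply to the point x, -y, -z); pixel columns grow to the right and rows downward; lengths in mm; the calibration is good to about 2 mm. A picture is of the moment at which its call begins. There is no depth.
- ctrl.job_done(): hands the job in, once; it reports no verdict.
The state is a dict: "t": time; "joint_positions": joint angles; "qvel": joint speeds; "tau": joint torques, N m; "tool_pos": TCP position; "ee_rot": TCP orientation; "ft_force": force on the tool from outside, world axes, zero at the start; "moment": the same for the moment, N m; "grip_width": finger opening in mm.
Only numpy, scipy, OpenCV 4.12 (cv2) and the standard library are available. Lean on these libraries where they do the work, as an engineer would, in place of code of your own. Each camera call takes 0.05 s, during which the arm holds its last target.

### The job

Two small sample mills stand on the bench, each with a bayonet lid resting unlocked in its collar. Lock the red lid: push it down by its bar against the spring, give it a quarter turn clockwise (seen from above) until the bar lies along the two yellow marks, and let go so that it stays locked down. Leave the blue lid as it is.

Things in the scene. Friction and masses are not known exactly. Their poses are not given: they have to be found in the camera images.
- red_lid_grip (a point): Grip point on the loose red lid (0.2 kg): centre of its upright bar, 12 mm below the bar's top. Bar 56 mm long (along x), 12 mm thick (along y; fingers close along y), 36 mm high, on a flat red disc 76 mm across whose top is 24 mm below this point. z up. Steel lugs below both bar ends sit in two notches of the collar, with 10 degrees and 3 mm play; bar starts at 90 degrees to the yellow marks.
- red_mill_spring (a joint): How far the sprung plate under the red lid is pressed down, m (0 at the start). About 5 N starts it, 10 N at the bottom. The lid turns only when down at least 7 mm; hard stop at 14 mm, so push 10 to 11 mm and keep it down while turning. It turns only clockwise seen from above: locked at 90 degrees, stop near 97. Let go when locked, it springs up to 7 mm below its start height and stays there.
- red_mill: White mill under the red lid, fixed: round housing 132 mm across, aluminium collar 114 mm across, its rim 93 mm above the bench and 11 mm below the top of the resting lid's disc. Origin: centre of its underside, on the lid's turning axis. x axis: through the two yellow marks on the rim (bar's direction when locked; -x to the small black front panel). y axis: through the two notches. z up.
- blue_lid_grip (a point): Grip point of the blue lid on the other, otherwise identical mill (same shape and same point as on the red lid). To be left alone.
Mind the look-alikes: they are no part of the job. What is shaped like the part that bears red_lid_grip but green or turquoise is not meant.

How it is judged:
By the outcome, as a careful person would: the job done as asked, in the order asked, and still so for the second after the job is handed in, with the robot touching nothing.
It also fails if it takes over 35 s, if anything falls off the work surface, if the arm or the gripper's body presses on something with over 40 N, if the wrist force passes 120 N, or if a joint passes its speed limit or range.

## Working session

There is one attempt and no reset: what is moved stays moved. The work goes in short steps, Python scripts to look and compute and a tool call to move; the robot and the scene stay as the last step left them, time stands still between calls to the robot, and variables do not carry over. Pictures are saved under pics/ and viewed, and the job is handed in when it is done.

Besides the shell and the picture viewer there is one more tool, called after ">>>" in YAML: its name, and indented under it one key for each argument. servo_tool: Moves the arm, as the interface text tells. Its arguments: {"type":"object","properties":{"increments":{"type":"array","items":{"type":"array","items":{"type":"number"}}},"newtons":{"type":"number"}},"required":["increments"]}

```bash
mkdir -p pics; python3 - <<'E'
from bench import ctrl, snapshot
import cv2,pickle
print(ctrl.state(), ctrl.tcp_to_grasp)
d={}
for n in ["scene","top","wrist"]:
    s=snapshot(n); d[n]=s
    cv2.imwrite(f"pics/{n}0.png",s["pixels"][:,:,::-1])
    print(n,s["camera_matrix"],s["dist"],s["camera_from_world"])
pickle.dump(d,open("s0.pkl","wb"))
E
```

```text
{'t': 0.0, 'joint_positions': array([ 1.09847957e+00,  4.94197433e-01,  1.34613783e+00, -3.33129518e-05,
        1.30250380e+00, -9.55132938e-02]), 'qvel': array([-0.00015314,  0.00018243, -0.00014152, -0.00079438,  0.00044579,
        0.00084247]), 'tau': array([-2.45004427e-03, -8.82140994e+01, -3.83873427e+01, -4.54522778e-04,
        9.74537601e-03, -4.34427704e-05]), 'tool_pos': array([229.79867242, 580.78333023, 198.08915125]), 'ee_rot': array([-0.69416864,  0.69502107, -0.13254287,  0.13231779]), 'ft_force': array([-0.02781987, -0.29747332, -0.76574301]), 'moment': array([-0.03980618,  0.00030991,  0.07679061]), 'grip_width': 85.4779601039037} 18.700000000000003
scene [[368.49835531   0.         256.25935796]
 [  0.         368.49835531 186.72610421]
 [  0.           0.           1.        ]] [-0.01916037  0.          0.          0.          0.        ] [[ 4.86014460e-01 -8.73733155e-01 -1.95017564e-02 -3.70113061e+02]
 [ 5.79420640e-01  3.05437255e-01  7.55632057e-01 -3.12761371e+02]
 [-6.54264218e-01 -3.78547826e-01  6.54705946e-01 -8.69675377e+02]
 [ 0.00000000e+00  0.00000
[... 262 characters left out ...]
1 -2.09026769e-03 -1.28528440e+02]
 [ 9.84538184e-01 -9.15986953e-03  1.74930446e-01 -4.97736196e+02]
 [-1.74942232e-01 -4.95480702e-04  9.84578575e-01 -1.44567817e+03]
 [ 0.00000000e+00  0.00000000e+00  0.00000000e+00  1.00000000e+00]]
wrist [[283.54958224   0.         261.10535851]
 [  0.         283.54958224 187.55689941]
 [  0.           0.           1.        ]] [-0.02297121  0.          0.          0.          0.        ] [[ 3.68449787e-01  9.29646175e-01 -1.65647396e-03 -6.23912239e+02]
 [-8.98073871e-01  3.55475068e-01 -2.59038218e-01  3.48429413e+01]
 [-2.40225054e-01  9.69302125e-02  9.65865652e-01 -3.78939828e+02]
 [ 0.00000000e+00  0.00000000e+00  0.00000000e+00  1.00000000e+00]]
```

View pics/scene0.png

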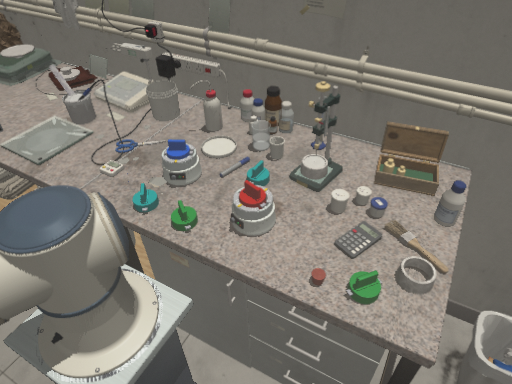

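View pics/top0.png

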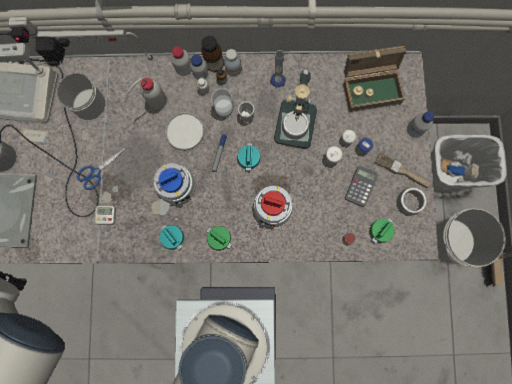

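View pics/wrist0.png

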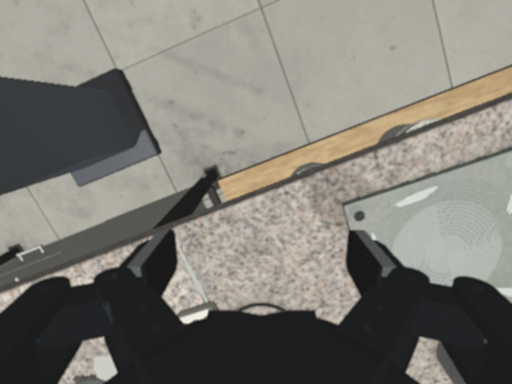

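The red lid is at top (273,203) and scene (253,195). The blue one is at top (172,181). The turquoise and green lids are loose decoys. Next I'll measure the red lid.

```bash
cat > h.py <<'E'
import numpy as np,cv2
def ray(s,uv):
    uv=np.asarray(uv,float).reshape(-1,1,2)
    p=cv2.undistortPoints(uv,s["camera_matrix"],np.array(s["dist"])).reshape(-1,2)
    d=np.c_[p[:,0],-p[:,1],-np.ones(len(p))]
    M=np.array(s["camera_from_world"]);R=M[:3,:3];t=M[:3,3]
    return -R.T@t, d@R
def plane(s,uv,z):
    o,d=ray(s,uv); k=(z-o[2])/d[:,2]; return o+k[:,None]*d
def proj(s,P):
    M=np.array(s["camera_from_world"]);P=np.atleast_2d(P)
    c=P@M[:3,:3].T+M[:3,3]; c=c*[1,-1,-1]
    return cv2.projectPoints(c,np.zeros(3),np.zeros(3),s["camera_matrix"],np.array(s["dist"]))[0].reshape(-1,2)
def red(s,lo=60):
    h=cv2.cvtColor(s["pixels"],cv2.COLOR_RGB2HSV)
    return (((h[...,0]<10)|(h[...,0]>172))&(h[...,1]>150)&(h[...,2]>lo)).astype(np.uint8)
def crop(s,c,r,k,name):
    x,y=c; im=s["pixels"][y-r:y+r,x-r:x+r,::-1]
    cv2.imwrite(name,cv2.resize(im,None,fx=k,fy=k,interpolation=cv2.INTER_CUBIC))
E
python3 - <<'E'
import pickle; from h import *
d=pickle.load(open("s0.pkl","rb"))
crop(d["top"],(273,205),30,9,"pics/tc.png"); crop(d["scene"],(253,205),35,8,"pics/sc.png")
for n,c in (("top",(273,203)),("scene",(253,195))):
    s=d[n];m=red(s,100);nn,l,st,ce=cv2.connectedComponentsWithStats(m)
    i=1+np.argmin(np.linalg.norm(ce[1:]-c,axis=1)); print(n,st[i],ce[i],plane(s,ce[i],104))
E
```

```text
top [262 192  23  23 371] [272.96765499 202.61185984] [[ 450.66467793 -159.29510724  104.        ]]
scene [240 180  26  24 242] [252.02892562 195.02479339] [[ 449.50769895 -162.29268417  104.        ]]
```

View pics/tc.png

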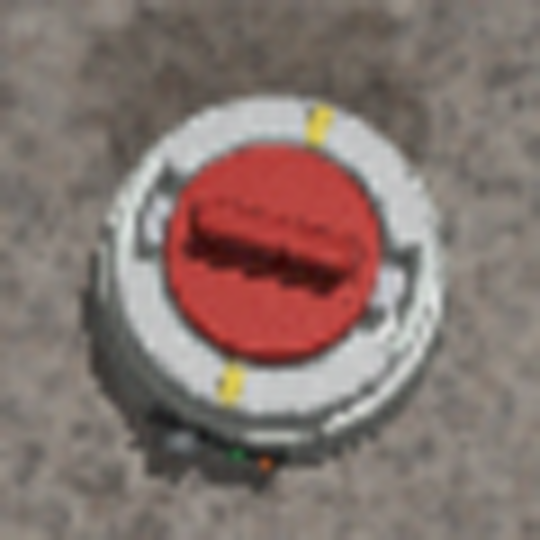

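View pics/sc.png

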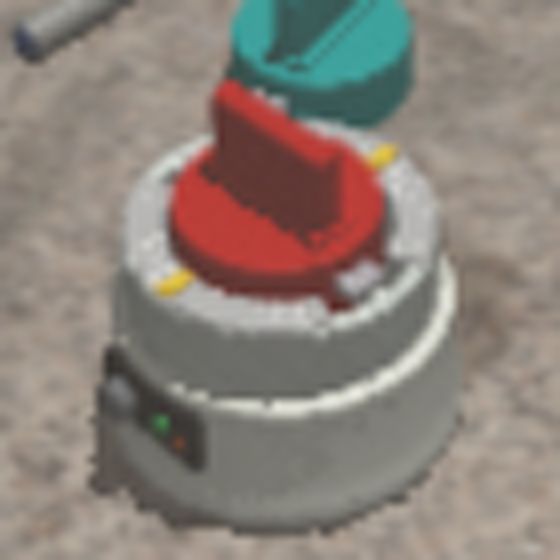

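```bash
python3 - <<'E'
import pickle; from h import *
d=pickle.load(open("s0.pkl","rb"))
for n,o,(c0,r) in (("top",(243,175),((273,205),30)),("scene",(218,170),((253,205),35))):
    s=d[n]; h=cv2.cvtColor(s["pixels"],cv2.COLOR_RGB2HSV)
    m=((h[...,0]>18)&(h[...,0]<35)&(h[...,1]>120)&(h[...,2]>100)).astype(np.uint8)
    m2=np.zeros_like(m); m2[c0[1]-r:c0[1]+r,c0[0]-r:c0[0]+r]=m[c0[1]-r:c0[1]+r,c0[0]-r:c0[0]+r]
    nn,l,st,ce=cv2.connectedComponentsWithStats(m2); P=plane(s,ce[1:],93)
    print(n,st[1:,4],ce[1:],P)
    if len(P)==2:
        v=P[0]-P[1]; print("mid",P.mean(0),"len",np.linalg.norm(v),"ang",np.degrees(np.arctan2(v[1],v[0])))
s=d["top"]
# disc hull circle at z=104
m=red(s,100); m[:, :255]=0;m[:,295:]=0;m[:185]=0;m[225:]=0
cs=cv2.findContours(m,cv2.RETR_EXTERNAL,cv2.CHAIN_APPROX_NONE)[0]
c=max(cs,key=cv2.contourArea); W=plane(s,c.reshape(-1,2),104)[:,:2].astype(np.float32)
print("disc ell",cv2.fitEllipse(W))
# bar: dark red face -> px
h=cv2.cvtColor(s["pixels"],cv2.COLOR_RGB2HSV)
dk=((m==0)|(s["pixels"][...,0]<150))
mm=np.zeros_like(m); cv2.drawContours(mm,[c],-1,1,-1); mm=cv2.erode(mm,np.ones((3,3)))
ys,xs=np.nonzero(mm&dk); W=plane(s,np.c_[xs,ys],125)[:,:2]
print("dark n",len(W),W.mean(0)); u,sv,vt=np.linalg.svd(W-W.mean(0)); print(np.degrees(np.arctan2(vt[0,1],vt[0,0])))
# hand-picked top edges from crops (bar-top corners)
for nm,o,k,pts in (("top",(243,175),9,[(192,200),(357,240),(192,232),(352,268)]),("scene",(218,170),8,[(228,80),(340,155),(213,95),(328,172)])):
    px=np.array(pts)/k+o-0.5+0.5/k*0; print(nm,plane(d[nm],px,140)[:,:2].round(1).tolist(),plane(d[nm],px,140).mean(0))
E
```

```text
top [7 6] [[277.85714286 188.57142857]
 [268.33333333 217.16666667]] [[ 497.22017506 -175.54568127   93.        ]
 [ 406.31262425 -144.4021196    93.        ]]
mid [ 451.76639965 -159.97390044   93.        ] len 96.09424658772276 ang -18.910689827906566
scene [4 7] [[265.5        189.        ]
 [239.28571429 205.        ]] [[ 500.82688731 -177.77605255   93.        ]
 [ 407.6439345  -145.1164119    93.        ]]
mid [ 454.23541091 -161.44623223   93.        ] len 98.74064422266508 ang -19.315024731543467
disc ell ((450.35760498046875, -158.69354248046875), (69.94371795654297, 71.5287094116211), 63.55803680419922)
dark n 80 [ 445.38842491 -155.55267907]
74.60774501324244
top [[463.6, -131.0], [449.4, -186.8], [452.6, -130.9], [439.8, -184.9]] [ 451.3534921  -158.37102946  140.        ]
scene [[463.7, -136.0], [447.1, -189.6], [454.3, -135.4], [437.6, -190.2]] [ 450.68083189 -162.80757786  140.        ]
```

```bash
python3 - <<'E'
from bench import ctrl; from h import *
from scipy.spatial.transform import Rotation as Ro
s=ctrl.state(); R=Ro.from_quat(s["ee_rot"],scalar_first=True).as_matrix()
print(R.round(4)); z=R[:,2]; yaw=np.degrees(np.arctan2(z[1],z[0])); print("jaw yaw",yaw, "grip delta", (-15.5-yaw))
t=np.array([451.5,-160,225]); print("shift cm tool",(R.T@(t-s["tool_pos"]))/10, "t above",R.T@(t-s["tool_pos"]))
print(proj(__import__("pickle").load(open("s0.pkl","rb"))["top"],[[451.5,-160,128]]))
E
```

```text
[[ 9.299e-01 -4.000e-04  3.679e-01]
 [-3.679e-01 -8.000e-04  9.299e-01]
 [-1.000e-04 -1.000e+00 -1.000e-03]]
jaw yaw 68.4120187042889 grip delta -83.9120187042889
shift cm tool [ 47.87145392  -2.62507272 -60.73842849] t above [ 478.71453916  -26.25072723 -607.38428488]
[[273.32034153 201.16285962]]
```

>>> servo_tool:
  increments:
    - [0, 0.09, 0, 3, -0.3, -3.8, 0]
    - [0, 0.18, 0, 6, -0.6, -7.6, 0]
    - [0, 0.27, 0, 9, -0.9, -11.4, 0]
    - [0, 0.37, 0, 12, -1.2, -15.2, 0]
    - [0, 0.46, 0, 15, -1.5, -19, 0]
    - [0, 0.55, 0, 18, -1.8, -22.8, 0]
    - [0, 0.64, 0, 21, -2.1, -26.6, 0]
    - [0, 0.73, 0, 23.9, -2.4, -30.4, 0]

```text
t: 0.95
tool_pos: [340.4, 208.8, 222.8]
ee_rot: [0.601, -0.601, 0.373, -0.373]
ft_force: [1.6, 0.6, 1.4]
grip_width: 85.5
```

```bash
cat > to.py <<'E'
import sys
from bench import ctrl; from h import *
from scipy.spatial.transform import Rotation as Ro
def to(x,y,z,yaw):
    s=ctrl.state(); R=Ro.from_quat(s["ee_rot"],scalar_first=True).as_matrix()
    a=np.radians(yaw); T=np.c_[np.cross([0,0,-1],[np.cos(a),np.sin(a),0]),[0,0,-1],[np.cos(a),np.sin(a),0]]
    print("t",s["t"],"pos",s["tool_pos"].round(1),"F",s["ft_force"].round(1),"w",round(s["grip_width"],1),"j",s["joint_positions"].round(2))
    print("yaw",np.degrees(np.arctan2(R[1,2],R[0,2])).round(2),"rot",Ro.from_matrix(R.T@T).as_rotvec().round(4),"shift cm",(R.T@(np.array([x,y,z])-s["tool_pos"])/10).round(2))
if __name__=="__main__": to(*map(float,sys.argv[1:]))
E
python3 to.py 451.5 -160 225 -15.5
```

```text
t 0.95 pos [340.4 208.8 222.8] F [1.6 0.6 1.4] w 85.5 j [ 0.4   0.14  1.82 -0.    1.18 -0.06]
yaw 26.39 rot [-3.000e-04  7.311e-01 -1.000e-04] shift cm [37.97 -0.22 -6.44]
```

>>> servo_tool:
  increments:
    - [0, 0.09, 0, 4.75, 0, -0.8, 0]
    - [0, 0.18, 0, 9.5, 0, -1.6, 0]
    - [0, 0.27, 0, 14.2, 0, -2.4, 0]
    - [0, 0.37, 0, 19, 0, -3.2, 0]
    - [0, 0.46, 0, 23.7, 0, -4, 0]
    - [0, 0.55, 0, 28.5, 0, -4.8, 0]
    - [0, 0.64, 0, 33.2, 0, -5.6, 0]
    - [0, 0.73, 0, 38, 0, -6.4, 0]

```text
t: 1.75
tool_pos: [453.2, -160.0, 222.7]
ee_rot: [0.428, -0.428, 0.563, -0.563]
ft_force: [0.8, 0.7, 0.5]
grip_width: 85.3
```

>>> servo_tool:
  increments:
    - [0, 0, 0, 0, 0, 0, 0]

```text
t: 1.85
tool_pos: [454.8, -163.0, 222.5]
ee_rot: [-0.427, 0.427, -0.563, 0.564]
ft_force: [0.0, 0.2, -0.1]
grip_width: 85.2
```

```bash
python3 to.py 451.5 -160 109.3 -15.5; python3 - <<'E'
from bench import snapshot; from h import *
import pickle
s=snapshot("wrist"); pickle.dump(s,open("w1.pkl","wb")); cv2.imwrite("pics/w1.png",s["pixels"][:,:,::-1])
for p in ([451.5,-160,140],[451.5,-160,104]): print(proj(s,p))
a=np.radians(74.5);b=np.array([np.cos(a),np.sin(a),0])
print(proj(s,np.array([451.5,-160,140])+b*28),proj(s,np.array([451.5,-160,140])-b*28))
E
```

```text
t 1.85 pos [ 454.8 -163.   222.5] F [ 0.   0.2 -0.1] w 85.2 j [-0.47  0.27  1.65 -0.    1.22 -0.19]
yaw -15.66 rot [-0.0016 -0.0028  0.0013] shift cm [-0.21 11.32 -0.42]
[[255.45703631 180.8326317 ]]
[[256.05652475 172.75285814]]
[[255.19545242 151.00861868]] [[255.70734058 209.07187487]]
```

View pics/w1.png

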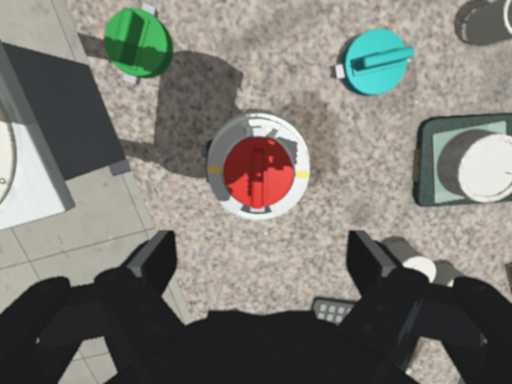

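The wrist view shows the red lid at (258,172), with the bar vertical in the image at column ~258. The yellow marks are at (214,170) and (302,175). I'll measure it from here.

```bash
python3 - <<'E'
import pickle; from h import *
s=pickle.load(open("w1.pkl","rb"))
crop(s,(258,170),60,6,"pics/w1c.png")
h=cv2.cvtColor(s["pixels"],cv2.COLOR_RGB2HSV)
m=((h[...,0]>18)&(h[...,0]<35)&(h[...,1]>120)&(h[...,2]>100)).astype(np.uint8)
k=np.zeros_like(m);k[120:225,205:312]=1; m*=k
nn,l,st,ce=cv2.connectedComponentsWithStats(m);print(st[1:,4],ce[1:]); b=[i for i in range(1,nn) if st[i,4]>5]
P=plane(s,ce[b],93);print(P,P.mean(0)); v=P[1]-P[0];print(np.degrees(np.arctan2(v[1],v[0])))
r=red(s,100)*k
c=max(cv2.findContours(r,cv2.RETR_EXTERNAL,cv2.CHAIN_APPROX_NONE)[0],key=cv2.contourArea)
print(cv2.fitEllipse(plane(s,cv2.convexHull(c).reshape(-1,2),104)[:,:2].astype(np.float32)))
E
```

```text
[53 42] [[213.18867925 169.        ]
 [301.28571429 174.4047619 ]]
[[ 406.5996691  -145.44580698   93.        ]
 [ 498.16046598 -177.50838961   93.        ]] [ 452.38006754 -161.4770983    93.        ]
-19.29913466387189
((453.1719665527344, -160.57968139648438), (72.46892547607422, 74.89014434814453), 159.05548095703125)
```

View pics/w1c.png

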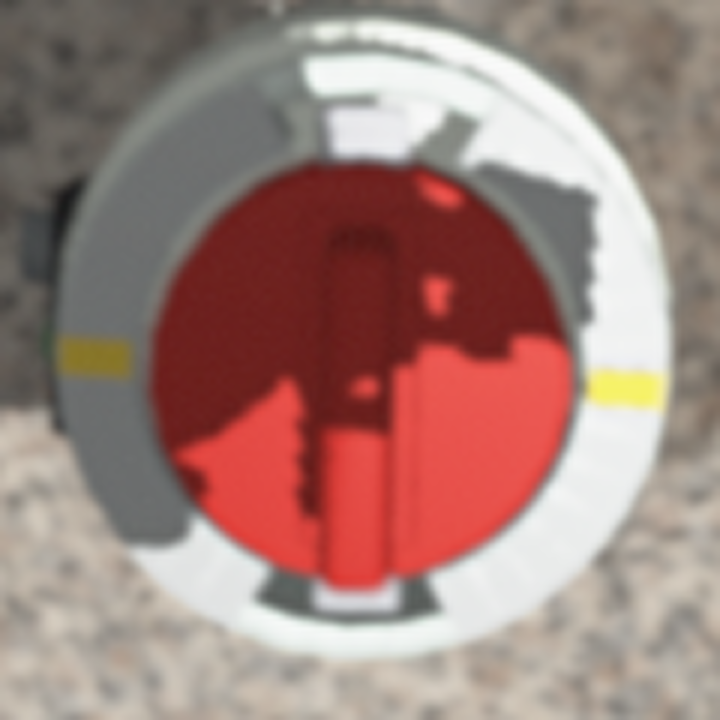

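```bash
python3 - <<'E'
import pickle; from h import *
s=pickle.load(open("w1.pkl","rb"))
P=plane(s,np.array([(356,588),(363.5,232)])/6+[198,110]-0.4,140);print(P,P.mean(0));v=P[1]-P[0];print(np.linalg.norm(v),np.degrees(np.arctan2(v[1],v[0])))
E
python3 to.py 452.5 -161 160 -16.5
```

```text
[[ 445.5649438  -185.86136741  140.        ]
 [ 462.28832583 -131.35212468  140.        ]] [ 453.92663481 -158.60674604  140.        ]
57.016918978162636 72.9440380706927
t 1.9 pos [ 453.6 -160.4  222.3] F [0.3 0.3 0.4] w 85.3 j [-0.46  0.27  1.65 -0.    1.22 -0.19]
yaw -15.47 rot [0.0001 0.0179 0.0002] shift cm [ 0.09  6.23 -0.09]
```

>>> servo_tool:
  increments:
    - [0, 0.025, 0, 0, 4, -0.05, 0]
    - [0, 0.025, 0, 0, 8, -0.05, 0]
    - [0, 0.025, 0, 0, 10, -0.05, 0]
    - [0, 0.025, 0, 0, 11.1, -0.05, 0]
    - [0, 0.025, 0, 0, 11.1, -0.05, 0]
    - [0, 0.025, 0, 0, 11.1, -0.05, 0]
  newtons: 60

```text
t: 2.5
tool_pos: [453.1, -157.7, 112.5]
ee_rot: [-0.423, 0.422, -0.567, 0.567]
ft_force: [0.3, -0.8, 0.3]
grip_width: 85.4
```

```bash
python3 to.py 453 -160.2 109.5 -17
```

```text
t 2.5 pos [ 453.1 -157.7  112.5] F [ 0.3 -0.8  0.3] w 85.4 j [-0.46  0.41  1.8   0.    0.93 -0.17]
yaw -16.64 rot [-0.0009  0.0063  0.0001] shift cm [0.25 0.3  0.06]
```

>>> servo_tool:
  increments:
    - [0, 0, 0, 0.1, 0.25, 0, 100]
    - [0, 0, 0, 0.1, 0.25, 0, 180]
    - [0, 0, 0, 0.1, 0.25, 0, 255]
    - [0, 0, 0, 0.1, 0.25, 0, 255]
    - [0, 0, 0, 0.1, 0.25, 0, 255]
    - [0, 0, 0, 0.1, 0.25, 0, 255]
    - [0, 0, 0, 0.1, 0.25, 0, 255]
    - [0, 0, 0, 0.1, 0.25, 0, 255]
  newtons: 60

```text
t: 3.3
tool_pos: [452.4, -158.7, 109.2]
ee_rot: [0.422, -0.422, 0.567, -0.567]
ft_force: [-0.1, -0.3, 0.4]
grip_width: -0.0
```

```bash
python3 to.py 453 -160.2 109.5 -17
```

```text
t 3.3 pos [ 452.4 -158.7  109.2] F [-0.1 -0.3  0.4] w -0.0 j [-0.46  0.41  1.8   0.    0.92 -0.17]
yaw -16.67 rot [ 0.0001  0.0057 -0.    ] shift cm [ 0.12 -0.03  0.1 ]
```

Width 0 isn't plausible with a 12 mm bar in the grip, so I'll take pictures.

```bash
python3 - <<'E'
from bench import snapshot,ctrl; from h import *
s=snapshot("wrist"); cv2.imwrite("pics/w2.png",s["pixels"][:,:,::-1])
s=snapshot("scene"); crop(s,(253,185),50,7,"pics/s2.png")
print(ctrl.state()["grip_width"])
E
```

```text
-0.10859594036291614
```

View pics/w2.png

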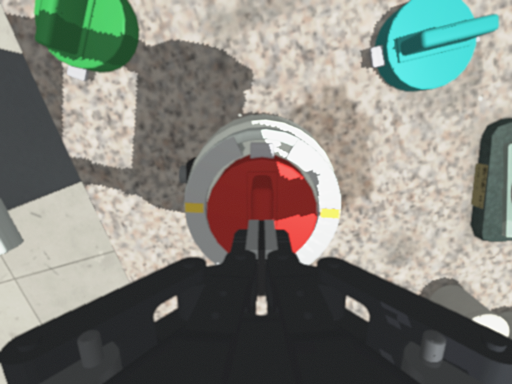

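View pics/s2.png

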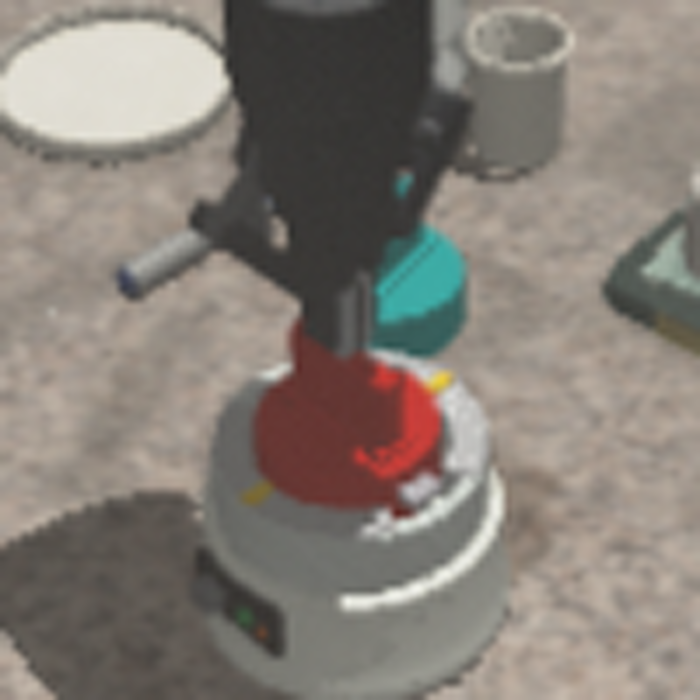

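```bash
python3 - <<'E'
from bench import snapshot,ctrl; from h import *
s=snapshot("scene"); w=snapshot("wrist")
for z in (109,120,130,140,150): print(z,proj(s,[452.4,-158.7,z]),proj(w,[452.4,-158.7,z]))
crop(w,(262,215),60,6,"pics/w2c.png")
M=w["camera_from_world"]; print("cam pos",-M[:3,:3].T@M[:3,3], ctrl.state()["tool_pos"])
E
```

```text
109 [[251.37648768 192.69074298]] [[259.25341797 213.47514794]]
120 [[251.26526053 189.75025921]] [[259.14138987 219.62899408]]
130 [[251.16279294 187.04105744]] [[259.02721585 225.90241309]]
140 [[251.05901283 184.29686733]] [[258.89908115 232.94495973]]
150 [[250.95389547 181.51702455]] [[258.75427192 240.90658127]]
cam pos [472.25916538 -96.79041441 284.99570887] [ 452.404388   -158.74070808  109.15232026]
```

View pics/w2c.png

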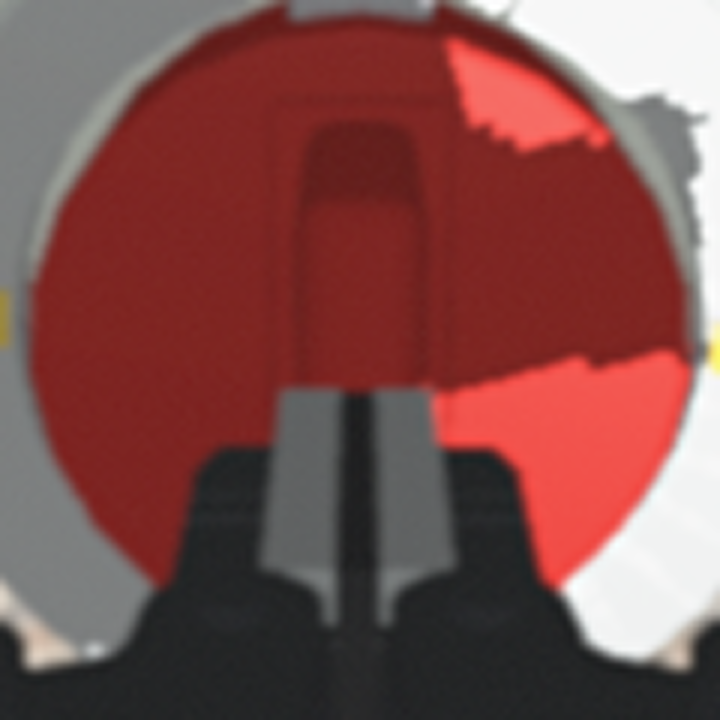

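```bash
python3 - <<'E'
import pickle; from h import *
from bench import snapshot,ctrl
from scipy.spatial.transform import Rotation as Ro
w1=pickle.load(open("w1.pkl","rb"))
crop(w1,(261,260),120,3,"pics/w1f.png")
w=snapshot("wrist")
for nm,s,T,yaw,hw in (("open",w1,np.array([453.6,-160.4,222.3]),-15.5,42.6),("shut",w,np.array([452.4,-158.7,109.15]),-16.7,0)):
    a=np.radians(yaw); zt=np.array([np.cos(a),np.sin(a),0]); b=np.array([-zt[1],zt[0],0])
    for dz in (-10,0,13,20,30,40,50): print(nm,dz,proj(s,[T+b*11+zt*hw+[0,0,dz],T+b*11-zt*hw+[0,0,dz]]).round(1).tolist())
E
```

```text
open -10 [[319.1, 189.9], [194.1, 190.4]]
open 0 [[322.1, 194.1], [190.6, 194.5]]
open 13 [[326.6, 200.1], [185.5, 200.7]]
open 20 [[329.3, 203.8], [182.4, 204.4]]
open 30 [[333.6, 209.6], [177.5, 210.2]]
open 40 [[338.4, 216.2], [172.0, 216.8]]
open 50 [[344.0, 223.6], [165.7, 224.3]]
shut -10 [[259.3, 193.3], [259.3, 193.3]]
shut 0 [[259.2, 197.6], [259.2, 197.6]]
shut 13 [[259.1, 203.9], [259.1, 203.9]]
shut 20 [[259.0, 207.7], [259.0, 207.7]]
shut 30 [[258.9, 213.7], [258.9, 213.7]]
shut 40 [[258.7, 220.5], [258.7, 220.5]]
shut 50 [[258.5, 228.3], [258.5, 228.3]]
```

View pics/w1f.png

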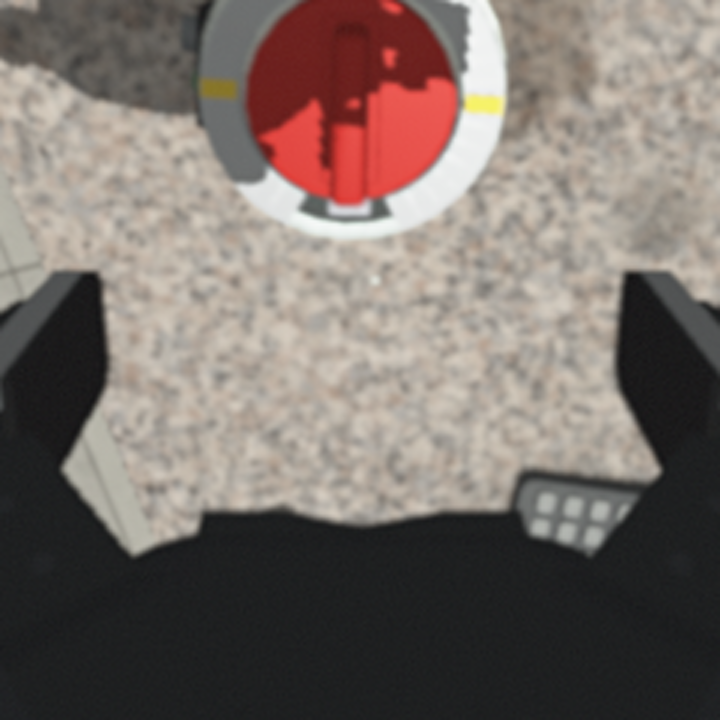

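The gripper is shut above the bar. The fingertips look about 30–40 mm higher than the reported TCP, in both the open and the shut wrist views and in the scene view. I'll lift a little and triangulate the real tip before relying on it.

>>> servo_tool:
  increments:
    - [0, 0, 0, 0, -4, 0, 255]
    - [0, 0, 0, 0, -5, 0, 255]
    - [0, 0, 0, 0, -5, 0, 255]

```text
t: 3.85
tool_pos: [453.4, -159.2, 160.6]
ee_rot: [-0.423, 0.422, -0.566, 0.568]
ft_force: [-1.1, -0.3, -0.8]
grip_width: -0.4
```

```bash
python3 to.py 453 -160.2 109.5 -17; python3 - <<'E'
from bench import snapshot,ctrl; from h import *
import pickle
d={n:snapshot(n) for n in ("scene","wrist","top")}; d["st"]=ctrl.state(); pickle.dump(d,open("s3.pkl","wb"))
crop(d["scene"],(253,175),40,9,"pics/s3.png");crop(d["wrist"],(262,220),60,9,"pics/w3.png");crop(d["top"],(273,195),35,9,"pics/t3.png")
E
```

```text
t 3.85 pos [ 453.4 -159.2  160.6] F [-1.1 -0.3 -0.8] w -0.4 j [-0.46  0.34  1.74  0.    1.06 -0.17]
yaw -16.68 rot [-0.0033  0.0057  0.0005] shift cm [ 0.1   5.11 -0.03]
```

View pics/s3.png

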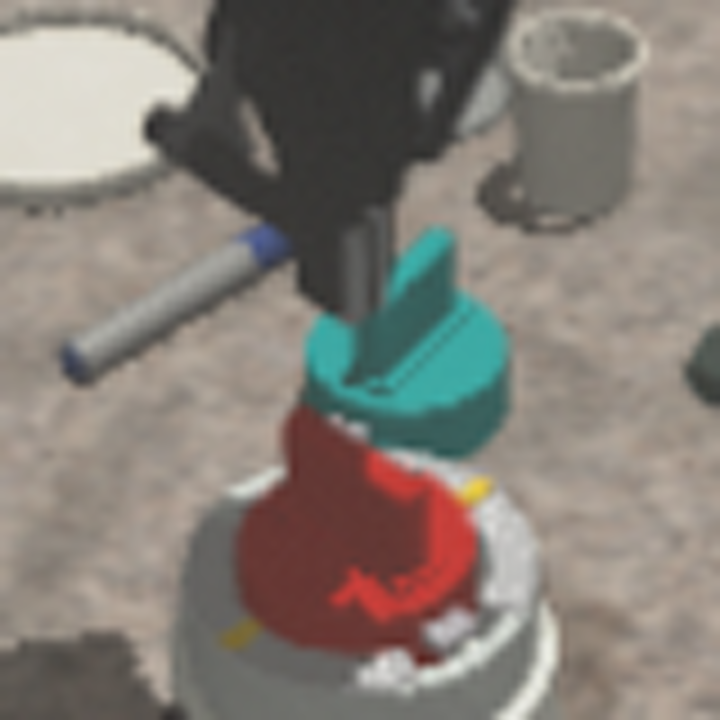

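View pics/w3.png

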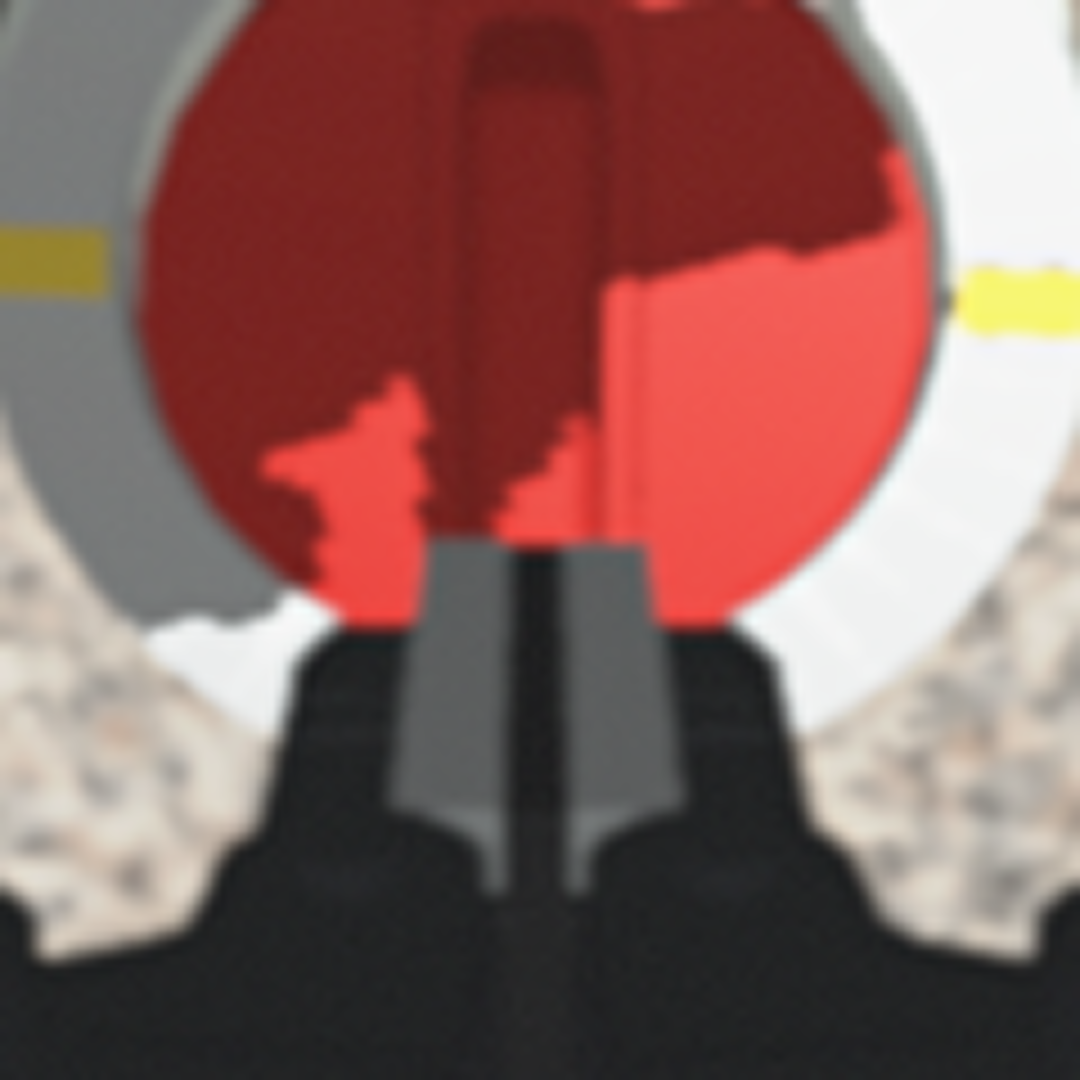

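View pics/t3.png

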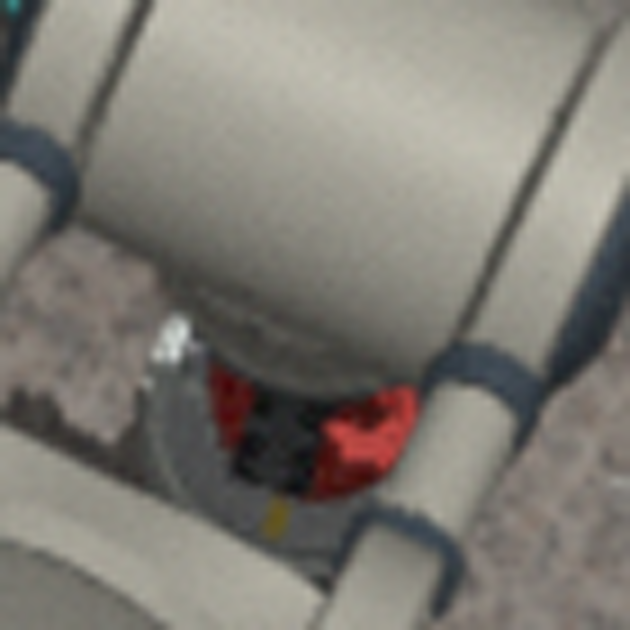

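```bash
python3 - <<'E'
import pickle; from h import *
from scipy.optimize import least_squares
d=pickle.load(open("s3.pkl","rb")); T=d["st"]["tool_pos"]; print(T)
a=np.radians(-16.7); j=np.array([np.cos(a),np.sin(a),0]); b=np.array([-j[1],j[0],0])
S=np.array([(300,285),(350,322),(388,307)])/9+[213,135]-.45
W=np.array([(430,540),(648,545)])/9+[202,160]-.45
def f(p,w=11):
    dj,db,dz,t=p; c=T+j*dj+b*db+[0,0,dz]
    return np.r_[(proj(d["scene"],[c-j*t+b*w,c-j*t-b*w,c+j*t-b*w])-S).ravel(),(proj(d["wrist"],[c-j*t+b*w,c+j*t+b*w])-W).ravel()]
for w in (9,11,13):
    r=least_squares(f,[0,0,35,7],args=(w,)); print(w,r.x.round(1),r.fun.round(1))
M=d["scene"]["camera_from_world"];print(-M[:3,:3].T@M[:3,3])
E
```

```text
[ 451.96522191 -158.51692526  158.41006538]
9 [ 2.2  1.1 38.1  6.4] [ 0.7  1.  -0.2 -0.2 -1.  -0.6  0.   0.3  0.1 -0.3]
11 [ 2.1 -0.2 39.8  6.3] [ 0.5  0.4  0.6 -0.1 -0.2 -0.6 -0.1  0.2 -0.  -0.3]
13 [ 2.1 -1.5 41.4  6.2] [ 0.3 -0.2  1.5 -0.1  0.7 -0.5 -0.3  0.1 -0.1 -0.4]
[-207.89678787 -557.06480133  798.49630409]
```

Both views agree: the real fingertips are about 40 mm behind the reported TCP along the tool axis, and the lateral error is at most 2 mm. I'll allow for that and aim for a reported z of about 72. First I'll open, then descend in stages.

>>> servo_tool:
  increments:
    - [0, 0, 0, 0, 0, 0, 0]
    - [0, 0, 0, 0, 0, 0, 0]
    - [0, 0, 0, 0, 0, 0, 0]
    - [0, 0, 0, 0, 2, 0, 0]
    - [0, 0, 0, 0, 4, 0, 0]
    - [0, 0, 0, 0, 5, 0, 0]
    - [0, 0, 0, 0, 5.5, 0, 0]
    - [0, 0, 0, 0, 5.5, 0, 0]

```text
t: 4.8
tool_pos: [452.2, -158.7, 103.9]
ee_rot: [0.422, -0.422, 0.567, -0.567]
ft_force: [0.0, 0.5, 1.2]
grip_width: 85.4
```

```bash
python3 to.py 453 -160.2 71 -17; python3 - <<'E'
from bench import snapshot,ctrl; from h import *
s=snapshot("wrist"); cv2.imwrite("pics/w4.png",s["pixels"][:,:,::-1])
E
```

```text
t 4.8 pos [ 452.2 -158.7  103.9] F [0.  0.5 1.2] w 85.4 j [-0.46  0.42  1.81 -0.    0.91 -0.17]
yaw -16.67 rot [ 0.0009  0.0057 -0.0001] shift cm [0.12 3.29 0.12]
```

View pics/w4.png

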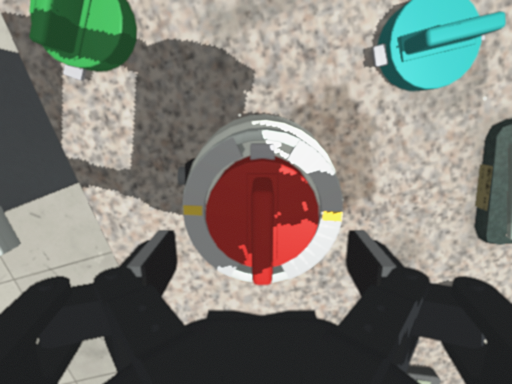

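The bar at column 262 sits centred between the pads (175 and 348), and the lid hasn't moved. I'll descend the rest of the way.

>>> servo_tool:
  increments:
    - [0, 0, 0, 0.1, 1.5, 0, 0]
    - [0, 0, 0, 0.1, 2.6, 0, 0]
    - [0, 0, 0, 0.1, 3.1, 0, 0]
    - [0, 0, 0, 0.1, 3.1, 0, 0]

```text
t: 5.25
tool_pos: [451.9, -159.6, 72.8]
ee_rot: [0.422, -0.422, 0.568, -0.567]
ft_force: [-0.0, -0.3, 0.2]
grip_width: 85.5
```

>>> servo_tool:
  increments:
    - [0, 0, 0, 0, 0, 0, 120]
    - [0, 0, 0, 0, 0, 0, 180]
    - [0, 0, 0, 0, 0, 0, 220]
    - [0, 0, 0, 0, 0, 0, 255]
    - [0, 0, 0, 0, 0, 0, 255]
    - [0, 0, 0, 0, 0, 0, 255]
    - [0, 0, 0, 0, 0, 0, 255]
    - [0, 0, 0, 0, 0, 0, 255]
  newtons: 60

```text
t: 6.05
tool_pos: [452.2, -159.8, 73.2]
ee_rot: [-0.422, 0.422, -0.567, 0.567]
ft_force: [0.5, 0.7, 3.3]
grip_width: 11.0
```

```bash
python3 to.py 453 -160.2 71 -17; python3 - <<'E'
from bench import snapshot,ctrl; from h import *
s=snapshot("wrist"); cv2.imwrite("pics/w5.png",s["pixels"][:,:,::-1])
s=snapshot("scene"); crop(s,(253,185),50,6,"pics/s5.png")
E
```

```text
t 6.05 pos [ 452.2 -159.8   73.2] F [0.5 0.7 3.3] w 11.0 j [-0.46  0.47  1.84 -0.    0.83 -0.17]
yaw -16.67 rot [-0.0002  0.0057  0.    ] shift cm [0.02 0.22 0.09]
```

View pics/w5.png

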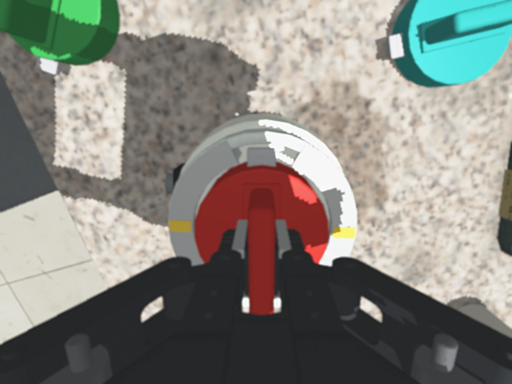

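View pics/s5.png

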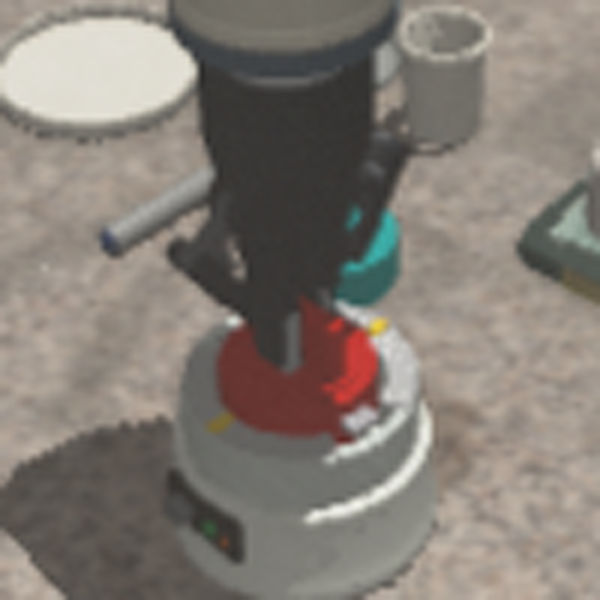

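The bar is gripped, with an 11 mm reading. Next I'll push down 10.5 mm.

>>> servo_tool:
  increments:
    - [0, 0, 0, 0, 0.3, 0, 255]
    - [0, 0, 0, 0, 0.6, 0, 255]
    - [0, 0, 0, 0, 0.85, 0, 255]
    - [0, 0, 0, 0, 1.05, 0, 255]
    - [0, 0, 0, 0, 1.05, 0, 255]

```text
t: 6.65
tool_pos: [452.2, -159.7, 62.3]
ee_rot: [0.422, -0.422, 0.567, -0.567]
ft_force: [-0.1, -0.5, 5.3]
grip_width: 11.3
```

```bash
for i in 1 ; do python3 to.py 452.5 -160.2 62 -17;done; python3 - <<'E'
from bench import snapshot,ctrl; from h import *
s=snapshot("scene"); crop(s,(253,185),50,6,"pics/s6.png");st=ctrl.state();print(st["moment"].round(2),st["ft_force"],st["tool_pos"])
E
```

```text
t 6.65 pos [ 452.2 -159.7   62.3] F [-0.1 -0.5  5.3] w 11.3 j [-0.46  0.49  1.85  0.    0.8  -0.17]
yaw -16.67 rot [ 0.0001  0.0057 -0.    ] shift cm [0.04 0.03 0.05]
[ 0.11  0.   -0.  ] [-0.16881955  0.78625685  6.65689269] [ 452.18223619 -159.72907069   62.44896125]
```

View pics/s6.png

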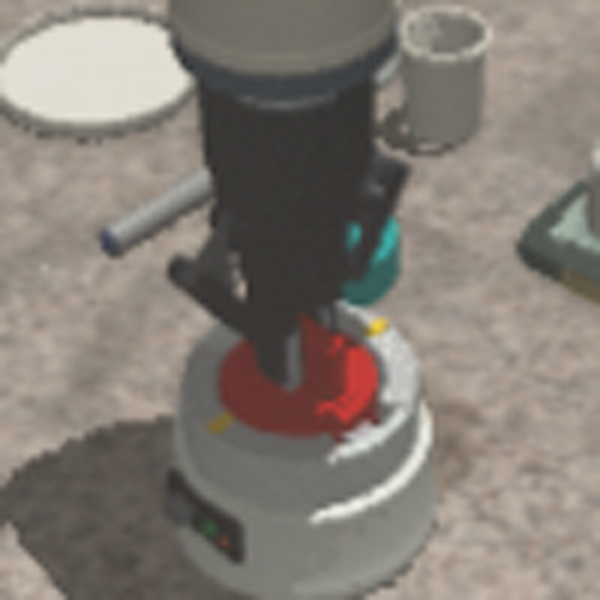

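Down force is about 6.6 N plus the lid's 2 N weight, which matches the spring at ~10 mm. I'll turn clockwise in stages and watch the forces.

>>> servo_tool:
  increments:
    - [0, 0.1, 0, 0, 0, 0, 255]
    - [0, 0.2, 0, 0, 0, 0, 255]
    - [0, 0.3, 0, 0, 0, 0, 255]
    - [0, 0.4, 0, 0, 0, 0, 255]
    - [0, 0.4, 0, 0, 0, 0, 255]

```text
t: 7.2
tool_pos: [452.3, -159.8, 62.6]
ee_rot: [-0.3, 0.3, -0.64, 0.64]
ft_force: [0.7, -0.1, 5.5]
grip_width: 11.4
```

```bash
python3 to.py 452.2 -159.8 62 -110; python3 -c "
from bench import ctrl;print(ctrl.state()['moment'])"
```

```text
t 7.2 pos [ 452.3 -159.8   62.6] F [ 0.7 -0.1  5.5] w 11.4 j [-0.46  0.49  1.85  0.    0.8   0.23]
yaw -39.82 rot [-2.0000e-04  1.2249e+00 -2.0000e-04] shift cm [ 0.01  0.06 -0.  ]
[ 0.01627001  0.04314172 -0.06566864]
```

Turning freely with no side load. I'll continue.

>>> servo_tool:
  increments:
    - [0, 0.1, 0, 0, 0.03, 0, 255]
    - [0, 0.2, 0, 0, 0.05, 0, 255]
    - [0, 0.3, 0, 0, 0.05, 0, 255]
    - [0, 0.4, 0, 0, 0.05, 0, 255]
    - [0, 0.5, 0, 0, 0.05, 0, 255]
    - [0, 0.6, 0, 0, 0.05, 0, 255]
    - [0, 0.6, 0, 0, 0.05, 0, 255]

```text
t: 7.9
tool_pos: [452.3, -159.8, 62.1]
ee_rot: [-0.097, 0.097, -0.7, 0.7]
ft_force: [0.5, 0.4, 6.5]
grip_width: 11.6
```

```bash
python3 to.py 452.2 -159.8 62 -110; python3 - <<'E'
from bench import snapshot,ctrl; from h import *
print(ctrl.state()["moment"]);s=snapshot("wrist"); cv2.imwrite("pics/w7.png",s["pixels"][:,:,::-1])
E
```

```text
t 7.9 pos [ 452.3 -159.8   62.1] F [0.5 0.4 6.5] w 11.6 j [-0.46  0.49  1.85  0.    0.8   0.83]
yaw -74.2 rot [-2.000e-04  6.249e-01 -4.000e-04] shift cm [ 0.01  0.01 -0.  ]
[-0.02214645 -0.04061971 -0.09923304]
```

View pics/w7.png

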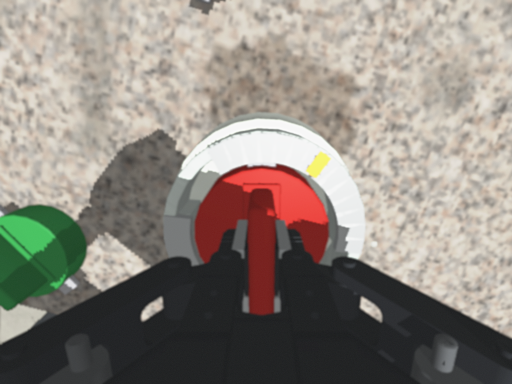

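The bar turns with the gripper (image column 262) and the lugs are under the collar. The yellow mark at (318,164) is about 35° away.

>>> servo_tool:
  increments:
    - [0, 0.1, 0, 0, 0, 0, 255]
    - [0, 0.2, 0, 0, 0, 0, 255]
    - [0, 0.3, 0, 0, 0, 0, 255]
    - [0, 0.4, 0, 0, 0, 0, 255]
    - [0, 0.5, 0, 0, 0, 0, 255]
    - [0, 0.57, 0, 0, 0, 0, 255]
    - [0, 0.62, 0, 0, 0, 0, 255]
    - [0, 0.62, 0, 0, 0, 0, 255]

```text
t: 8.75
tool_pos: [452.3, -159.8, 62.1]
ee_rot: [0.12, -0.121, -0.697, 0.697]
ft_force: [0.3, 0.3, 6.4]
grip_width: 11.2
```

```bash
python3 to.py 452.2 -159.8 62 -110; python3 - <<'E'
from bench import snapshot,ctrl; from h import *
print(ctrl.state()["moment"]);s=snapshot("wrist"); cv2.imwrite("pics/w8.png",s["pixels"][:,:,::-1])
E
```

```text
t 8.75 pos [ 452.3 -159.8   62.1] F [0.3 0.3 6.4] w 11.2 j [-0.46  0.49  1.85 -0.    0.8   1.45]
yaw -109.61 rot [-0.0001  0.0069 -0.0004] shift cm [0.01 0.01 0.  ]
[-0.02337928 -0.06488073 -0.05964881]
```

View pics/w8.png

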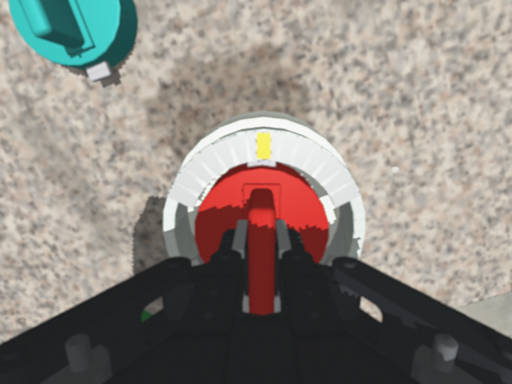

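The bar at column 262 points at the yellow mark (264,147). I'll ease up 3 mm, open, check, then lift.

>>> servo_tool:
  increments:
    - [0, 0, 0, 0, -0.15, 0, 255]
    - [0, 0, 0, 0, -0.3, 0, 255]
    - [0, 0, 0, 0, -0.33, 0, 255]
    - [0, 0, 0, 0, -0.33, 0, 150]
    - [0, 0, 0, 0, -0.33, 0, 60]
    - [0, 0, 0, 0, -0.33, 0, 0]
    - [0, 0, 0, 0, -0.33, 0, 0]
    - [0, 0, 0, 0, -0.33, 0, 0]

```text
t: 9.6
tool_pos: [452.0, -159.7, 65.4]
ee_rot: [-0.12, 0.12, 0.697, -0.697]
ft_force: [0.3, -0.6, 0.1]
grip_width: 82.3
```

>>> servo_tool:
  increments:
    - [0, 0, 0, 0, -1, 0, 0]
    - [0, 0, 0, 0, -4, 0, 0]
    - [0, 0, 0, 0, -8, 0, 0]
    - [0, 0, 0, 0, -12, 0, 0]
    - [0, 0, 0, 0, -15, 0, 0]
    - [0, 0, 0, 0, -15, 0, 0]

```text
t: 10.2
tool_pos: [453.9, -160.6, 220.0]
ee_rot: [0.117, -0.122, -0.696, 0.698]
ft_force: [-0.8, -0.1, -0.0]
grip_width: 85.3
```

```bash
python3 to.py 452.2 -159.8 62 -110; python3 - <<'E'
from bench import snapshot,ctrl; from h import *
import pickle
d={n:snapshot(n) for n in ("scene","wrist")}; pickle.dump(d,open("s9.pkl","wb"))
cv2.imwrite("pics/w9.png",d["wrist"]["pixels"][:,:,::-1]); crop(d["scene"],(253,200),40,8,"pics/s9.png"); crop(d["scene"],(180,160),40,6,"pics/b9.png")
E
```

```text
t 10.2 pos [ 453.9 -160.6  220. ] F [-0.8 -0.1 -0. ] w 85.3 j [-0.46  0.26  1.66 -0.    1.21  1.45]
yaw -109.48 rot [-0.0009  0.009  -0.0071] shift cm [ 0.3  15.8  -0.03]
```

View pics/w9.png

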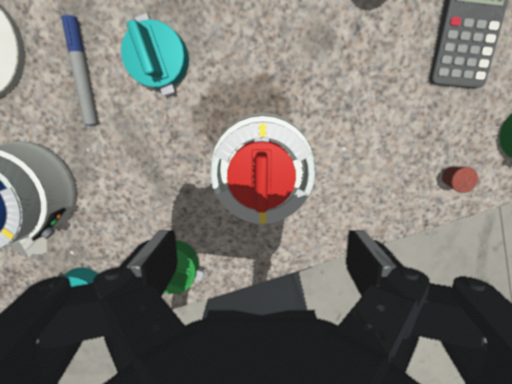

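View pics/s9.png

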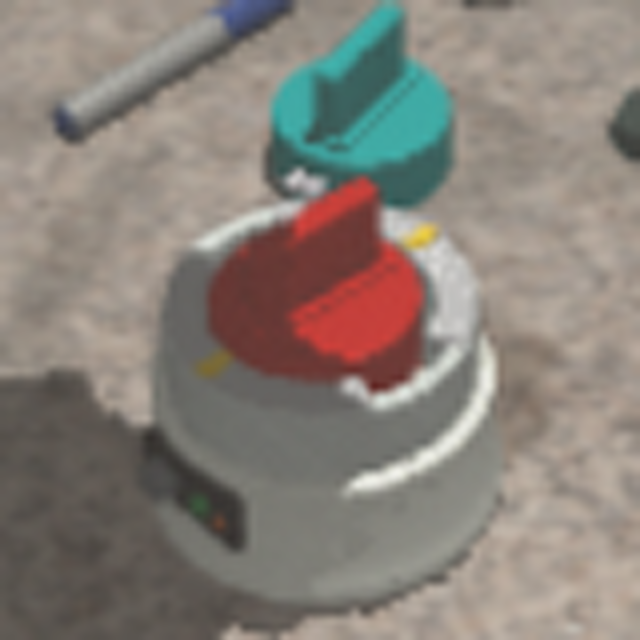

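```bash
python3 - <<'E'
import pickle; from h import *
d0=pickle.load(open("s0.pkl","rb"))["scene"]; d9=pickle.load(open("s9.pkl","rb")); s=d9["scene"]
C=np.array([452.5,-160.5]); th=np.linspace(0,2*np.pi,200)
def circ(z): return np.c_[C[0]+38*np.cos(th),C[1]+38*np.sin(th),0*th+z]
def box(z,a):
    a=np.radians(a);u=np.array([np.cos(a),np.sin(a)]);v=np.array([-u[1],u[0]])
    return np.array([[*(C+i*28*u+k*6*v),z] for i in(1,-1) for k in(1,-1)])
for nm,im,ang in (("before",d0,73),("after",s,-19.3)):
    m=red(im,60); k=np.zeros_like(m);k[165:225,225:285]=1;m*=k
    m=(cv2.connectedComponentsWithStats(m)); l=m[1];st=m[2];i=1+np.argmax(st[1:,4]); ys,xs=np.nonzero(l==i)
    print(nm,"mask x",xs.min(),xs.max(),"y",ys.min(),ys.max(), "left-extreme row",ys[xs<=xs.min()+1].mean(),"right",ys[xs>=xs.max()-1].mean())
    for dz in (0,-7):
        p=proj(im,circ(104+dz)); q=proj(im,box(140+dz,ang)); print("  pred",dz,"x",p[:,0].min().round(1),p[:,0].max().round(1),"row at left",p[p[:,0].argmin(),1].round(1),"right",p[p[:,0].argmax(),1].round(1),"bar top miny",q[:,1].min().round(1))
w=d9["wrist"]; m=red(w,60);c=max(cv2.findContours(m[120:230,205:320].copy(),cv2.RETR_EXTERNAL,cv2.CHAIN_APPROX_NONE)[0],key=cv2.contourArea)+[205,120]
for z in (104,97): print(z,cv2.fitEllipse(plane(w,cv2.convexHull(c).reshape(-1,2),z)[:,:2].astype(np.float32)))
crop(w,(262,172),60,6,"pics/w9c.png")
E
```

```text
before mask x 240 265 y 180 203 left-extreme row 195.0 right 194.9
  pred 0 x 238.5 265.5 row at left 194.7 right 194.1 bar top miny 178.9
  pred -7 x 238.6 265.5 row at left 196.6 right 195.9 bar top miny 180.8
after mask x 249 264 y 191 205 left-extreme row 199.4 right 196.7058823529412
  pred 0 x 238.5 265.5 row at left 194.7 right 194.1 bar top miny 179.0
  pred -7 x 238.6 265.5 row at left 196.6 right 195.9 bar top miny 180.9
104 ((454.3729553222656, -161.11814880371094), (69.95050048828125, 74.24555969238281), 66.48043060302734)
97 ((452.9065856933594, -160.60580444335938), (71.63932800292969, 76.0380859375), 66.48048400878906)
```

View pics/w9c.png

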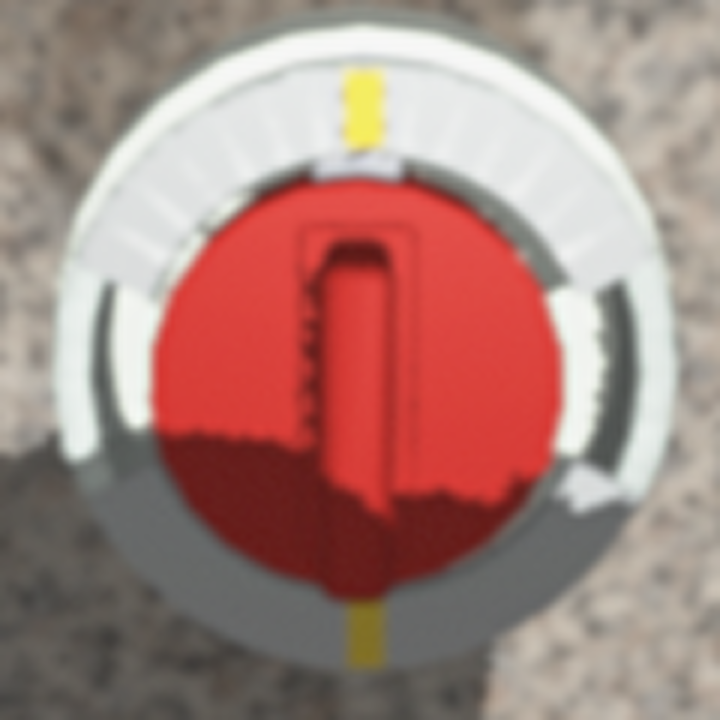

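View pics/b9.png

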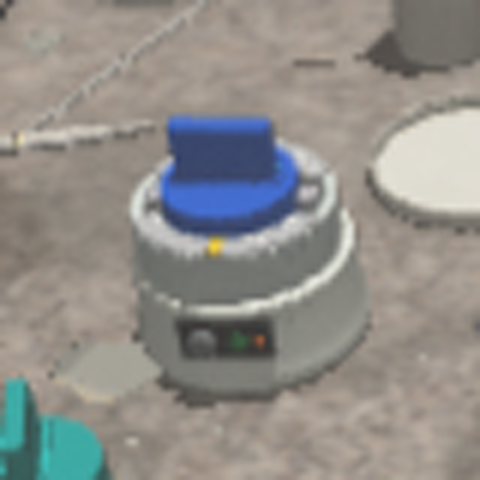

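```bash
python3 -c "
from bench import ctrl
print(ctrl.state()['ft_force']);print(ctrl.job_done())"
```

```text
[ 0.17443589  0.72646742 -0.9601534 ]
the job is handed in; nothing more can be done
None
```

I gripped the red lid by its bar, pushed it down about 10.5 mm, turned it about 93° clockwise with almost no side load, and let it spring up into the lock. I then lifted clear and handed the job in at about 10.3 s.

**Last checks:**
- **Rotation:** the bar lies along the two yellow marks, within about 1–2° in the wrist view. Both notches are empty.
- **Height:** the lid sits roughly 7 mm lower than at the start. The scene view shows its bar top about 2 pixels lower, where 7 mm should give 2. That is only rough, because shadow spoiled the colour mask there.
- **Contact:** the gripper is open and well clear, with wrist force near zero.
- **Blue lid:** I left it alone, and in the last picture it still sits in its collar.

**What disagreed:** the real fingertips sat about 40 mm behind the reported TCP along the tool. Because of this, my first grasp closed on nothing just above the bar, and that lift and second approach cost about 2 s. I measured the offset from the wrist and scene views and allowed for it. The second grasp then held the bar, with the opening reading about 11 mm on a 12 mm bar.

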